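# Tap the work down onto its parallels

## Task

The aluminium workpiece in the small grey machine vise is standing proud of the two steel parallels beneath it. Pick up the pine block, tap or press the workpiece down with it until it sits firmly on both parallels and they can no longer slide, then stand the block upright on the bench again. Do not push the workpiece with the gripper itself, and leave the parallels in place.

Things in the scene. Friction and masses are not known exactly. Their poses are not given: they have to be found in the camera images.
- workpiece: aluminium block with two dark holes on top, 40 x 70 x 35 mm (own x across the jaws, y along them, z up), pinched in the small grey vise. Origin: centre of its underside. It slides only straight down, against about 7 N (1 N more per 10 mm/s), and stays where left. It starts 10 to 16 mm above the parallels; seated, its underside is 50 mm and its top 85 mm above the bench.
- parallel_1: steel bar, 8 x 100 x 22 mm high (own x, y, z), loose on the vise bed under the workpiece, along the jaw nearer the robot; its ends show. Origin: centre of its underside, 28 mm above the bench. The vise is fixed; its jaws are 72 mm high; from the workpiece's centre it reaches 54 mm to the workpiece's +x, 105 mm to -x (screw and T handle) and 59 mm to each side.
- parallel_2: the second, equal steel bar, along the jaw farther from the robot. Origin: centre of its underside, 28 mm above the bench.
- block_foot (a point): pine block, 72 x 48 x 130 mm high (own x, y, z), about 0.25 kg, standing on end left of the vise, the only plain wooden block. This point is the centre of its underside, z up. Grip it from above across the 48 mm (own y).
There are look-alikes about, which are no part of the job. Of the things like the part that bears block_foot, leave any that is red; of the rest the larger one is meant.

How it is judged:
By the outcome, as a careful person would: the job done as asked, in the order asked, and still so for the second after the job is handed in, with the robot touching nothing.
It also fails if it takes over 48 s, if anything falls off the work surface, if the arm or the gripper's body presses on something with over 40 N, if the wrist force passes 120 N, or if a joint passes its speed limit or range.

## Robot

A 6-joint arm with a two-finger parallel gripper is mounted at the origin on a cart in front of the work surface, level with it; the furniture and walls round the work are solid. World frame = base frame: x ahead of the robot, y to its left, z up, the work surface at z = 0. Lengths are in mm, angles in rad, forces in N, time in s.
With the tool pointing down it reaches from about 375 to 925 mm from the base axis. Payload 5.7 kg.
Tool frame: the origin (TCP) lies midway between the tips of the shut fingers; the grasp point (between the pads) lies env.tcp_to_grasp behind it (env.tcp_to_grasp is the distance from the TCP to the grasp point, in mm); z points along the fingers, y is the line along which they close (so a half turn about z gives the same grasp; the last joint's range is limited). The gripper opens to 88 mm and grips with 3 to 60 N. Pads are 20 mm wide; open, the fingers measure 115 mm over their backs; the gripper's body (75 mm by 178 mm) begins 61 mm behind the grasp point.
Start: joints at [1.003, 0.359, 1.51, -0, 1.272, -0.115], TCP at [262.479, 539.506, 222.623] pointing down, gripper open.
Joint ranges: [-2.97, 2.97], [-1.01, 2.36], [0.21, 2.38], [-0.96, 4.11], [0.2, 2.71], [-2.98, 2.98]. Speed limits (rad/s): [2.39, 2.39, 3.14, 3.14, 3.14, 3.14].

## Interface

Orientations are given as a unit quaternion [w, x, y, z].
In Python, from station import monitor, cams, env gives the robot as it stands.
- The arm moves only by the shell command python3 -m handwheel 'ROWS'. ROWS is a JSON object of lists of equal length, an entry for each row: "xyz": the shift along the world's x, y, z in m, a list of three; "dr": the turn, a rotation vector about the world's x, y, z in degrees, a list of three; "fingers": the closure, from 0 (fully open) to 1 (shut). A call has 1 to 8 rows; each row is the pose to reach, as a shift and turn from the pose commanded when the call began; what a row does not reach only later rows make up. A row lasts 1/10 s, in which the tool goes at most 50 mm and 8.59 degrees, less where a joint would pass 70% of its speed; a pose out of reach is approached as far as the arm can. A call with a gripper value outside its range is refused whole. The fingers move at their own pace and stop on an object; the grip force is fixed at half the most. Time passes only in rows, so rows that repeat a pose let the fingers close. It gives the time, the measured TCP pose, the force and the opening at its end, in the units of the state.
- monitor.read_state(): the state, without advancing time (a new reading comes with each control period).
- cams.get_image(name): name is "side" or "top"; returns a dict with "pixels" (480x640x3 uint8, red, green, blue), "fx", "fy", "cx", "cy" (pixels), "position" and "attitude" of the camera in the world. Camera axes: x right, y down, z forward; pixel columns grow to the right and rows downward; lengths in mm; the calibration is good to about 2 mm. A picture is of the moment at which its call begins. There is no depth.
- env.hand_in(): hands the job in, once; it reports no verdict.
The state is a dict: "t": time; "qpos": joint angles; "qd": joint speeds; "tau": joint torques, N m; "tcp_pos": TCP position; "tool_rot": TCP orientation; "ft_force": force on the tool from outside, world axes, zero at the start; "ft_torque": the same for the moment, N m; "width": opening from 0.0 (shut) to 1.0 (fully open).
Only numpy, scipy, OpenCV 4.12 (cv2) and the standard library are available. Lean on these libraries where they do the work, as an engineer would, in place of code of your own. Each camera call takes 0.05 s, during which the arm holds its last target. There are 200 camera calls.

## Working session

There is one attempt and no reset: what is moved stays moved. The work goes in short steps, Python scripts to look and compute and a shell command to move; the robot and the scene stay as the last step left them, time stands still between calls to the robot, and variables do not carry over. Pictures are saved under pics/ and viewed, on a budget of 10 in all, crops included, one or two more only if the job needs it, and the job is handed in when it is done.

```bash
mkdir -p pics; ls; cat > h.py <<'E'
import numpy as np,cv2
from station import monitor,cams,env
from scipy.spatial.transform import Rotation as R
def rot(a):
    a=np.array(a,float)
    return a if a.shape==(3,3) else R.from_quat(np.r_[a[1:],a[0]]).as_matrix()
def ray(c,u,v):
    d=rot(c["attitude"])@np.array([(u-c["cx"])/c["fx"],(v-c["cy"])/c["fy"],1]);return np.array(c["position"],float),d
def onz(c,u,v,z):
    p,d=ray(c,u,v);return p+d*(z-p[2])/d[2]
def proj(c,X):
    q=rot(c["attitude"]).T@(np.array(X,float)-np.array(c["position"]));return np.array([c["fx"]*q[0]/q[2]+c["cx"],c["fy"]*q[1]/q[2]+c["cy"]])
def snap(n,f):
    c=cams.get_image(n);cv2.imwrite(f"pics/{f}.png",c["pixels"][:,:,::-1]);return c
E
python3 - <<'E'
from h import *
import pickle
for n in("top","side"):
    c=snap(n,n+"0");pickle.dump(c,open(n+"0.pkl","wb"));print({k:v for k,v in c.items() if k!="pixels"})
print(env.tcp_to_grasp,monitor.read_state())
E
```

```text
pics
{'fx': 590.8951155094461, 'fy': 590.8951155094461, 'cx': 315.4221054088974, 'cy': 242.91342055554543, 'position': array([346.03517741, 131.70666412, 917.40115412]), 'attitude': array([ 0.0645108 , -0.7021291 ,  0.70736991, -0.04980853])}
{'fx': 578.3612852786338, 'fy': 578.3612852786338, 'cx': 315.43594315307456, 'cy': 243.52398594101123, 'position': array([ 324.69907322, -529.86028341,  588.30279211]), 'attitude': array([-0.44475297,  0.88693213, -0.11118812,  0.0564216 ])}
18.700000000000003 {'t': 0.1, 'qpos': array([ 1.00289085e+00,  3.59404317e-01,  1.51131110e+00,  1.28810108e-05,
        1.27253154e+00, -1.15106143e-01]), 'qd': array([-1.81842904e-03, -4.13971443e-04, -2.54318874e-03,  8.34765741e-04,
        5.80142258e-05,  1.36599519e-03]), 'tau': array([ 4.33418500e-04, -5.16354132e+01, -2.71408331e+01,  6.77721854e-02,
        2.76230281e-02, -4.96025893e-05]), 'tcp_pos': array([262.15695653, 539.00026725, 221.91572406]), 'tool_rot': array([-2.82817590e-04,  2.24472301e-01,  9.74480119e-01, -7.77323944e-04]), 'ft_force': array([-1.12442536, -0.49427054,  0.19048608]), 'ft_torque': array([ 0.05799075,  0.03457944, -0.01282224]), 'width': 1.0000519437587174}
```

View pics/top0.png

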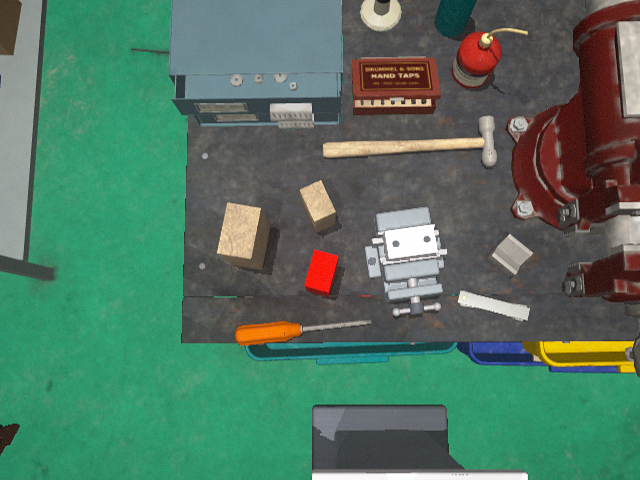

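View pics/side0.png

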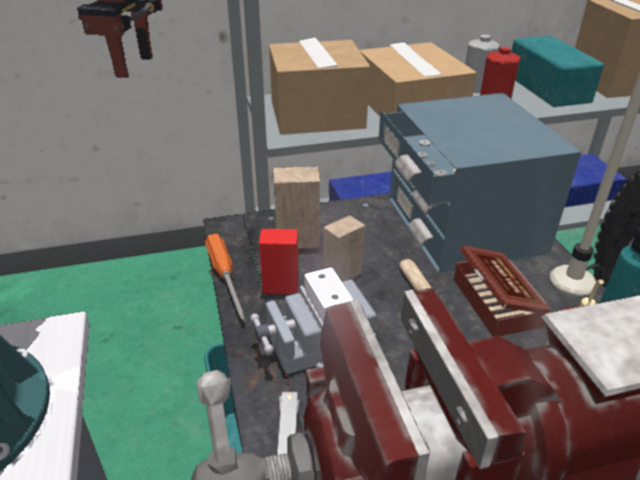

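Candidates for the pine block in the top view are the large plain wooden block (244,235), the small wooden block (318,205) and the red block (321,272). I choose the large one. In the vise, the workpiece is at about (411,243). I'll check both in an enlarged crop.

```bash
python3 - <<'E'
from h import *
t=cv2.imread("pics/top0.png");s=cv2.imread("pics/side0.png")
a=cv2.resize(t[190:290,205:285],None,fx=5,fy=5,interpolation=cv2.INTER_CUBIC) #400x500
b=cv2.resize(t[195:325,355:455],None,fx=4,fy=4,interpolation=cv2.INTER_CUBIC) #400x520
o=np.zeros((520,800,3),np.uint8);o[:500,:400]=a;o[:,400:]=b;cv2.imwrite("pics/c1.png",o)
a=cv2.resize(s[155:305,245:385],None,fx=2.8,fy=2.8,interpolation=cv2.INTER_CUBIC)
b=cv2.resize(s[255:385,245:385],None,fx=2.8,fy=2.8,interpolation=cv2.INTER_CUBIC)
o=np.zeros((420,792,3),np.uint8);o[:a.shape[0],:a.shape[1]]=a;o[:b.shape[0],400:400+b.shape[1]]=b;cv2.imwrite("pics/c2.png",o)
E
```

```text
(no output)
```

View pics/c1.png

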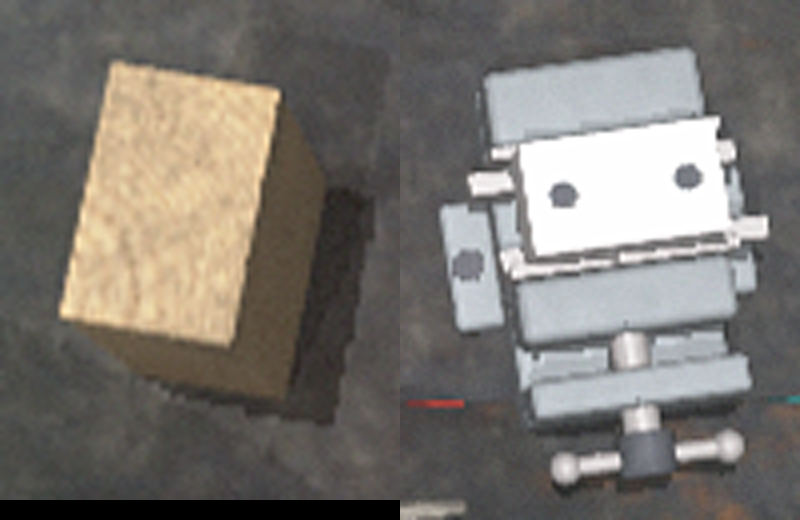

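View pics/c2.png

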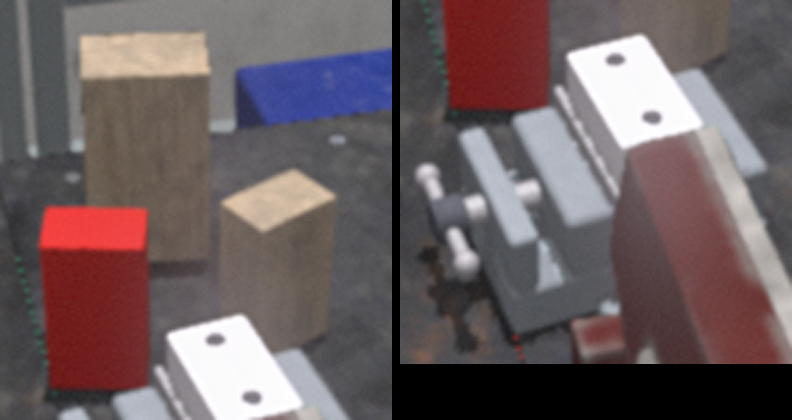

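```bash
python3 - <<'E'
from h import *
import pickle
t=pickle.load(open("top0.pkl","rb"));s=pickle.load(open("side0.pkl","rb"))
def rep(n,c,px,z):
    P=np.array([onz(c,u,v,z)[:2] for u,v in px]);e=np.roll(P,-1,0)-P
    print(n,z,P.mean(0).round(1),"len",np.linalg.norm(e,axis=1).round(1),"ang",np.degrees(np.arctan2(e[:,1],e[:,0])).round(1))
rep("blk",t,[(227.6,202.4),(261,208),(251.8,259.2),(217.2,253.6)],130)
sc=lambda q,ox,oy:[(ox+a/2.8,oy+b/2.8) for a,b in q]
rep("blk side",s,sc([(80,38),(207,35),(209,75),(82,78)],245,155),130)
W=[(384.5,231.5),(434.5,224.5),(437.5,254),(387.5,258.7)]
for z in(95,98,101):
    rep("wp",t,W,z)
# height by two views of the holes
def tri(a,b):
    (p,d),(q,e)=ray(t,*a),ray(s,*b)
    k=np.linalg.lstsq(np.c_[d,-e],q-p,rcond=None)[0];A,B=p+k[0]*d,q+k[1]*e
    print("tri",((A+B)/2).round(1),"gap",np.linalg.norm(A-B).round(1))
tri((355+164/4,195+195/4),sc([(215,59)],245,255)[0] if 0 else sc([(615-400,59)],245,255)[0])
tri((355+288/4,195+176/4),sc([(652-400,117)],245,255)[0])
tri((227.6,202.4),sc([(207,35)],245,155)[0])
print("tool R\n",rot(monitor.read_state()["tool_rot"]).round(3))
E
```

```text
blk 130 [492.6 251. ] len [46.7 71.4 47.6 71.9] ang [-100.3  170.5   80.3  -10.3]
blk side 130 [493.1 247.2] len [72.8 44.8 70.  44.7] ang [ -11.5 -103.2  168.4   80.4]
wp 95 [480.3  14.1] len [71.3 42.2 70.3 38.9] ang [ -82.5 -176.5   94.9    4.8]
wp 98 [479.8  14.5] len [71.  42.  70.  38.8] ang [ -82.5 -176.5   94.9    4.8]
wp 101 [479.3  14.9] len [70.8 41.9 69.7 38.6] ang [ -82.5 -176.5   94.9    4.8]
tri [478.   35.4  97.7] gap 0.6
tri [484.1  -8.   97.8] gap 0.0
tri [534.  268.4 126.1] gap 2.0
tool R
 [[-0.899  0.437 -0.001]
 [ 0.437  0.899 -0.001]
 [ 0.    -0.002 -1.   ]]
```

```bash
python3 -m handwheel '{"xyz":[[0.029,-0.036,0],[0.058,-0.072,0],[0.087,-0.108,0],[0.116,-0.145,0],[0.145,-0.181,0],[0.174,-0.217,0],[0.203,-0.253,0],[0.230,-0.289,0]],"dr":[[0,0,2],[0,0,4],[0,0,6],[0,0,8],[0,0,10],[0,0,12],[0,0,14],[0,0,16]],"fingers":[0,0,0,0,0,0,0,0]}'
```

```text
t: 0.9
tcp_pos: [493.3, 248.8, 222.4]
tool_rot: [-0.0, 0.086, 0.996, -0.0]
ft_force: [1.1, 0.2, -0.7]
width: 0.996
```

```bash
python3 -m handwheel '{"xyz":[[0,0,-0.04],[0,0,-0.08],[0,0,-0.115],[0,0,-0.142],[0,0,-0.142]],"dr":[[0,0,0],[0,0,0],[0,0,0],[0,0,0],[0,0,0]],"fingers":[0,0,0,0,0]}' && python3 -m handwheel '{"xyz":[[0,0,0],[0,0,0],[0,0,0],[0,0,0],[0,0,0],[0,0,0],[0,0,0],[0,0,0]],"dr":[[0,0,0],[0,0,0],[0,0,0],[0,0,0],[0,0,0],[0,0,0],[0,0,0],[0,0,0]],"fingers":[1,1,1,1,1,1,1,1]}'; python3 - <<'E'
from h import *
snap("side","s1")
E
```

```text
t: 1.4
tcp_pos: [489.2, 249.2, 77.0]
tool_rot: [-0.004, 0.087, 0.996, -0.002]
ft_force: [-1.0, 1.3, 0.7]
width: 0.999
t: 2.2
tcp_pos: [493.2, 251.0, 81.3]
tool_rot: [0.001, 0.087, 0.996, 0.0]
ft_force: [-0.3, 1.5, 6.0]
width: 0.552
```

View pics/s1.png

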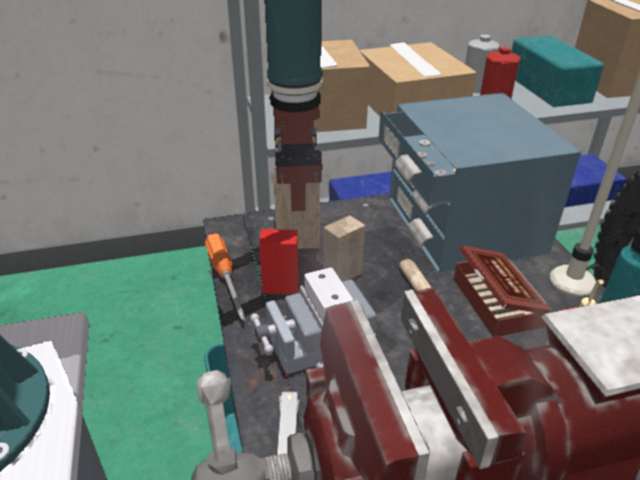

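The side view shows the block between the fingers at about (297,215), still standing upright. The opening of 48.6 mm confirms the grip. Next I lift it and carry it over.

```bash
python3 -m handwheel '{"xyz":[[0,0,0.02],[0,0,0.05],[0,0,0.085],[0,0,0.115],[0,0,0.14],[0,0,0.14]],"dr":[[0,0,0],[0,0,0],[0,0,0],[0,0,0],[0,0,0],[0,0,0]],"fingers":[1,1,1,1,1,1]}' && python3 -m handwheel '{"xyz":[[-0.001,-0.02,0],[-0.003,-0.055,0],[-0.005,-0.095,0],[-0.007,-0.135,0],[-0.009,-0.175,0],[-0.011,-0.21,0],[-0.0125,-0.236,0],[-0.0125,-0.236,0]],"dr":[[0,0,2],[0,0,4],[0,0,7],[0,0,10],[0,0,13],[0,0,15],[0,0,17],[0,0,17]],"fingers":[1,1,1,1,1,1,1,1]}'; python3 - <<'E'
from h import *
import pickle
for n in("side","top"):
  c=snap(n,n[0]+"2");pickle.dump(c,open(n+"2.pkl","wb"))
a=cv2.imread("pics/s2.png")[120:400,200:440];b=cv2.imread("pics/t2.png")[120:340,300:520]
o=np.zeros((560,800,3),np.uint8);o[:466,:400]=cv2.resize(a,(400,466));o[:400,400:]=cv2.resize(b,(400,400));cv2.imwrite("pics/c3.png",o)
s=monitor.read_state();print(s["tcp_pos"],s["ft_force"],s["width"])
E
```

```text
t: 2.85
tcp_pos: [494.2, 251.1, 223.4]
tool_rot: [0.002, 0.087, 0.996, 0.001]
ft_force: [0.9, 0.9, -2.2]
width: 0.547
t: 3.65
tcp_pos: [478.4, 11.7, 218.5]
tool_rot: [-0.002, -0.06, 0.998, -0.0]
ft_force: [-0.6, -0.1, -3.1]
width: 0.545
[478.79923481  14.33294823 218.97290547] [ 0.48171568  0.78617296 -4.04085812] 0.5469125720250583
```

View pics/c3.png

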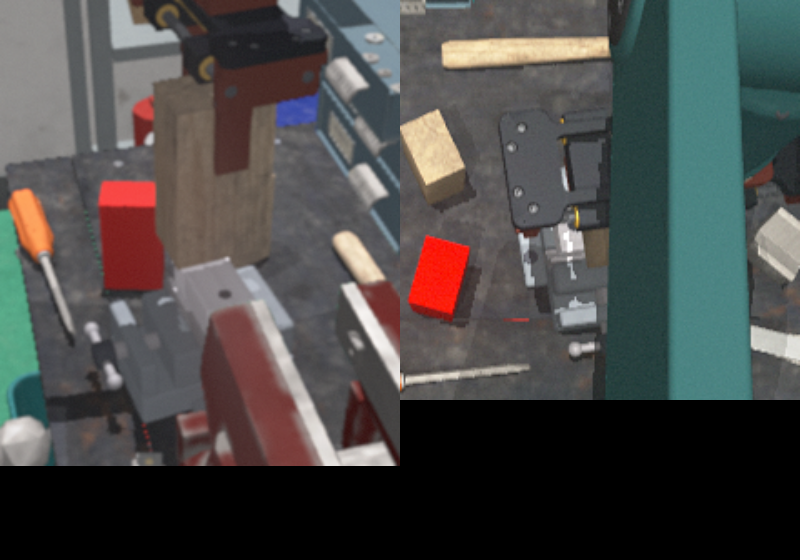

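The block hangs upright above the workpiece; its foot shows at about (215,255) in the side crop. I'll lower it to just above contact, then press slowly.

```bash
python3 -m handwheel '{"xyz":[[0,0,-0.012],[0,0,-0.025],[0,0,-0.033],[0,0,-0.037],[0,0,-0.039],[0,0,-0.039]],"dr":[[0,0,0],[0,0,0],[0,0,0],[0,0,0],[0,0,0],[0,0,0]],"fingers":[1,1,1,1,1,1]}' && python3 -m handwheel '{"xyz":[[0,0,-0.001],[0,0,-0.002],[0,0,-0.003],[0,0,-0.004],[0,0,-0.005],[0,0,-0.006]],"dr":[[0,0,0],[0,0,0],[0,0,0],[0,0,0],[0,0,0],[0,0,0]],"fingers":[1,1,1,1,1,1]}'
```

```text
t: 4.35
tcp_pos: [480.0, 14.8, 181.4]
tool_rot: [-0.0, -0.062, 0.998, -0.0]
ft_force: [-0.2, 0.1, -2.0]
width: 0.546
t: 4.95
tcp_pos: [480.3, 14.4, 176.1]
tool_rot: [0.0, -0.061, 0.998, -0.0]
ft_force: [-1.9, 0.2, 5.2]
width: 0.546
```

```bash
python3 -m handwheel '{"xyz":[[0,0,-0.001],[0,0,-0.002],[0,0,-0.003],[0,0,-0.004]],"dr":[[0,0,0],[0,0,0],[0,0,0],[0,0,0]],"fingers":[1,1,1,1]}'
```

```text
t: 5.35
tcp_pos: [480.2, 14.4, 171.7]
tool_rot: [0.0, -0.062, 0.998, -0.0]
ft_force: [-0.4, 0.3, 5.9]
width: 0.546
```

```bash
python3 -m handwheel '{"xyz":[[0,0,-0.001],[0,0,-0.002],[0,0,-0.003],[0,0,-0.004],[0,0,-0.005]],"dr":[[0,0,0],[0,0,0],[0,0,0],[0,0,0],[0,0,0]],"fingers":[1,1,1,1,1]}'
```

```text
t: 5.85
tcp_pos: [480.3, 14.5, 166.6]
tool_rot: [0.0, -0.062, 0.998, -0.0]
ft_force: [-0.3, -0.4, 4.5]
width: 0.542
```

```bash
python3 -m handwheel '{"xyz":[[0,0,-0.001],[0,0,-0.001]],"dr":[[0,0,0],[0,0,0]],"fingers":[1,1]}'
```

```text
t: 6.05
tcp_pos: [480.3, 14.5, 166.3]
tool_rot: [0.0, -0.062, 0.998, -0.0]
ft_force: [-2.7, -0.1, 10.9]
width: 0.547
```

```bash
python3 -m handwheel '{"xyz":[[0,0,-0.001],[0,0,-0.001]],"dr":[[0,0,0],[0,0,0]],"fingers":[1,1]}'
```

```text
t: 6.25
tcp_pos: [480.4, 14.5, 166.2]
tool_rot: [0.001, -0.062, 0.998, -0.0]
ft_force: [-4.3, 0.2, 21.1]
width: 0.548
```

```bash
python3 -m handwheel '{"xyz":[[0,0,-0.001],[0,0,-0.001]],"dr":[[0,0,0],[0,0,0]],"fingers":[1,1]}'
```

```text
t: 6.45
tcp_pos: [480.5, 14.6, 166.2]
tool_rot: [0.001, -0.062, 0.998, -0.0]
ft_force: [-6.5, 0.7, 29.8]
width: 0.546
```

```bash
python3 -m handwheel '{"xyz":[[0,0,-0.001],[0,0,-0.001],[0,0,-0.001]],"dr":[[0,0,0],[0,0,0],[0,0,0]],"fingers":[1,1,1]}'
```

```text
t: 6.75
tcp_pos: [481.1, 14.7, 166.0]
tool_rot: [0.002, -0.062, 0.998, -0.0]
ft_force: [-8.4, 1.3, 36.3]
width: 0.545
```

The press hit a stiff stop at 36 N with the TCP at 166 mm, which puts the workpiece top at about 85. I'll lift off and carry the block back.

```bash
python3 -m handwheel '{"xyz":[[0,0,0.004],[0,0,0.012],[0,0,0.03],[0,0,0.048],[0,0,0.058],[0,0,0.058]],"dr":[[0,0,0],[0,0,0],[0,0,0],[0,0,0],[0,0,0],[0,0,0]],"fingers":[1,1,1,1,1,1]}' && python3 -m handwheel '{"xyz":[[0.001,0.02,0],[0.003,0.055,0],[0.005,0.095,0],[0.007,0.135,0],[0.009,0.175,0],[0.011,0.21,0],[0.0125,0.236,0],[0.0125,0.236,0]],"dr":[[0,0,-2],[0,0,-4],[0,0,-7],[0,0,-10],[0,0,-13],[0,0,-15],[0,0,-17],[0,0,-17]],"fingers":[1,1,1,1,1,1,1,1]}'; python3 - <<'E'
from h import *
import pickle
for n in("side","top"):
  c=snap(n,n[0]+"4");pickle.dump(c,open(n+"4.pkl","wb"))
a=cv2.imread("pics/s4.png")[130:390,240:390];b=cv2.imread("pics/t4.png")[195:325,355:455]
o=np.zeros((530,780,3),np.uint8);o[:520,:300]=cv2.resize(a,(300,520));o[:520,310:710]=cv2.resize(b,(400,520),interpolation=cv2.INTER_CUBIC);cv2.imwrite("pics/c4.png",o)
s=monitor.read_state();print(s["tcp_pos"],s["ft_force"],s["width"])
E
```

```text
t: 7.35
tcp_pos: [480.6, 14.5, 221.4]
tool_rot: [0.001, -0.062, 0.998, -0.0]
ft_force: [0.5, -0.9, -2.1]
width: 0.543
t: 8.15
tcp_pos: [491.9, 253.4, 219.2]
tool_rot: [-0.001, 0.086, 0.996, 0.0]
ft_force: [-0.8, -0.9, -2.8]
width: 0.546
[491.55794003 250.43578068 219.23398322] [ 0.21945298 -0.14062558 -2.05690565] 0.5438563674744153
```

View pics/c4.png

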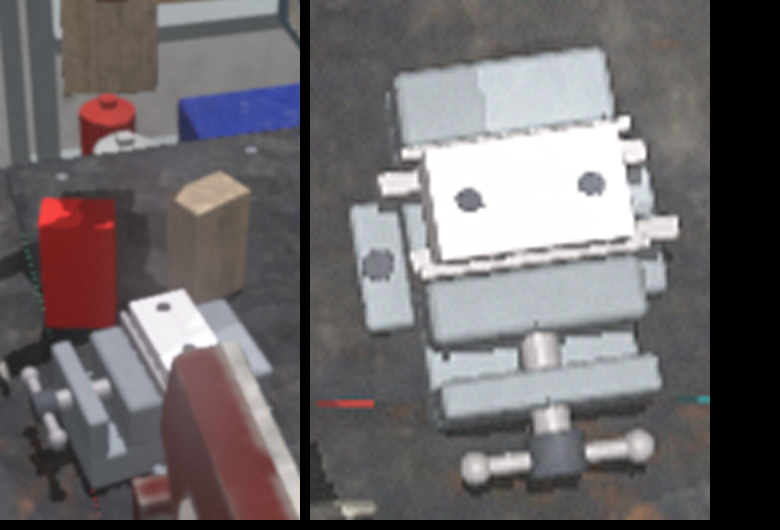

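The workpiece now sits lower, with the hole centres at top pixels (395,245) and (425,241). The parallel ends are unchanged. I'll check the height and set the block down.

```bash
python3 - <<'E'
from h import *
import pickle
t=pickle.load(open("top4.pkl","rb"));s=pickle.load(open("side4.pkl","rb"))
for a,b in(((395,245),(322,283.5)),((425.2,241),(334,304.5))):
    (p,d),(q,e)=ray(t,*a),ray(s,*b)
    k=np.linalg.lstsq(np.c_[d,-e],q-p,rcond=None)[0];A,B=p+k[0]*d,q+k[1]*e
    print("tri",((A+B)/2).round(1),"gap",np.linalg.norm(A-B).round(1))
E
python3 -m handwheel '{"xyz":[[0,0,-0.03],[0,0,-0.065],[0,0,-0.1],[0,0,-0.12],[0,0,-0.13],[0,0,-0.134],[0,0,-0.136],[0,0,-0.136]],"dr":[[0,0,0],[0,0,0],[0,0,0],[0,0,0],[0,0,0],[0,0,0],[0,0,0],[0,0,0]],"fingers":[1,1,1,1,1,1,1,1]}' && python3 -m handwheel '{"xyz":[[0,0,-0.001],[0,0,-0.002],[0,0,-0.003],[0,0,-0.0035],[0,0,-0.0035]],"dr":[[0,0,0],[0,0,0],[0,0,0],[0,0,0],[0,0,0]],"fingers":[1,1,1,1,1]}'
```

```text
tri [478.4  35.4  84.8] gap 0.7
tri [483.3  -7.6  84.4] gap 0.3
t: 9.05
tcp_pos: [493.3, 250.5, 85.4]
tool_rot: [0.001, 0.087, 0.996, 0.0]
ft_force: [0.6, 0.7, -2.9]
width: 0.544
t: 9.55
tcp_pos: [492.6, 250.6, 81.3]
tool_rot: [0.0, 0.087, 0.996, 0.0]
ft_force: [-0.1, 0.6, 0.8]
width: 0.542
```

The hole height is 84.6 mm, so the workpiece is seated (85). The block is on the bench, so I'll release it and retreat.

```bash
python3 -m handwheel '{"xyz":[[0,0,0],[0,0,0],[0,0,0],[0,0,0],[0,0,0],[0,0,0]],"dr":[[0,0,0],[0,0,0],[0,0,0],[0,0,0],[0,0,0],[0,0,0]],"fingers":[0.3,0,0,0,0,0]}' && python3 -m handwheel '{"xyz":[[0,0,0.01],[0,0,0.03],[0,0,0.06],[0,0,0.1],[0,0,0.14],[-0.02,0.03,0.15],[-0.05,0.07,0.15],[-0.08,0.11,0.15]],"dr":[[0,0,0],[0,0,0],[0,0,0],[0,0,0],[0,0,0],[0,0,0],[0,0,0],[0,0,0]],"fingers":[0,0,0,0,0,0,0,0]}' && python3 -m handwheel '{"xyz":[[-0.02,0.03,0],[-0.04,0.06,0],[-0.06,0.09,0],[-0.08,0.12,0],[-0.1,0.14,0],[-0.1,0.14,0],[-0.1,0.14,0]],"dr":[[0,0,0],[0,0,0],[0,0,0],[0,0,0],[0,0,0],[0,0,0],[0,0,0]],"fingers":[0,0,0,0,0,0,0]}'; python3 - <<'E'
from h import *
snap("top","t5");snap("side","s5")
a=cv2.imread("pics/t5.png")[120:360,160:480];b=cv2.imread("pics/s5.png")[140:400,200:400]
o=np.zeros((390,790,3),np.uint8);o[:360,:480]=cv2.resize(a,(480,360));o[:390,490:]=cv2.resize(b,(300,390));cv2.imwrite("pics/c5.png",o)
E
```

```text
t: 10.15
tcp_pos: [492.5, 250.5, 81.1]
tool_rot: [0.0, 0.087, 0.996, -0.0]
ft_force: [0.1, -0.4, 0.3]
width: 0.997
t: 10.95
tcp_pos: [412.3, 361.6, 232.9]
tool_rot: [0.001, 0.088, 0.996, 0.001]
ft_force: [0.4, 0.4, -0.1]
width: 1.0
t: 11.65
tcp_pos: [312.2, 500.5, 231.6]
tool_rot: [0.0, 0.086, 0.996, -0.0]
ft_force: [-0.5, -0.7, 0.5]
width: 1.002
```

View pics/c5.png

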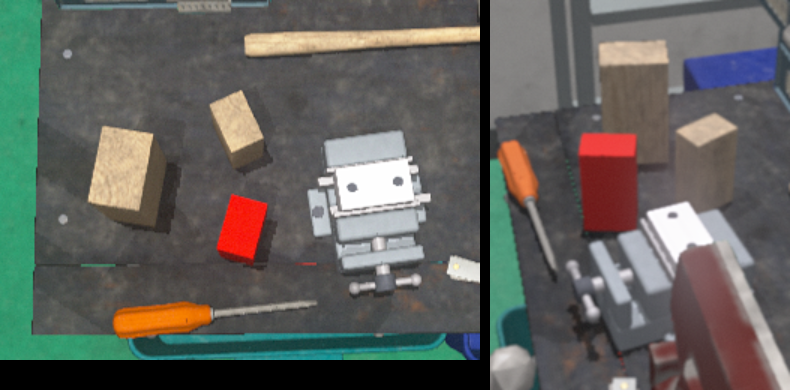

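The block stands upright at about (128,175) in the top crop, the workpiece is seated at (375,185), and the arm is clear. I'm handing in.

```bash
python3 -c "
from station import env
print(env.hand_in())"
```

```text
the job is handed in; nothing more can be done
None
```

The workpiece is seated on the parallels and the pine block is standing upright on the bench again. I handed the job in at about 12 s on the robot's clock.

- **Pressing:** I gripped the larger plain wooden block and pressed the workpiece down about 12 mm. It met a stiff stop, and I pressed to 36 N there. Only the block touched the workpiece.
- **Seating check:** Before pressing, the two cameras put the workpiece top at 97.7 mm. Afterwards it read 84.8 and 84.4 mm at the two holes, against 85 mm seated, within the 2 mm calibration.
- **Parallels:** Their ends look unmoved in the images. I did not test directly that they can no longer slide; I'm inferring that from the stiff stop and the height.
- **Block and arm:** The last picture shows the block upright where it first stood, the red and small wooden blocks undisturbed, and the arm clear of everything.

No check failed or disagreed.

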